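# Set the rocker's tilt with the angle gauge and hold it

## Robot

A 6-joint arm with a two-finger parallel gripper is mounted at the origin on the work surface. World frame = base frame: x ahead of the robot, y to its left, z up, the work surface at z = 0. Lengths are in mm, angles in rad, forces in N, time in s.
With the tool pointing down it reaches from about 400 to 925 mm from the base axis. Payload 12.5 kg.
Tool frame: the origin (TCP) lies on the mounting face of the last link; the fingertips stand 190 mm ahead of it and the grasp point (between the pads) lies 171 mm ahead of it; z points along the fingers, y is the line along which they close (so a half turn about z gives the same grasp; the last joint's range is limited). The gripper opens to 95 mm and grips with 3 to 60 N. Pads are 20 mm wide; open, the fingers measure 119 mm over their backs; the gripper's body (75 mm by 180 mm) begins 59 mm behind the grasp point.
Start: joints at [1.167, 0.491, 1.559, -0, 1.092, -0.106], TCP at [183.362, 597.497, 404.761] pointing down, gripper open.
Joint ranges: [-3.1, 3.1], [-0.84, 2.19], [0.05, 2.79], [-1.13, 4.28], [0.06, 2.93], [-2.69, 2.69]. Speed limits (rad/s): [2.22, 2.22, 2.79, 3.14, 3.14, 3.14].

## Interface

Orientations are given as [roll, pitch, yaw] about the fixed x, y, z axes, in that order (R = Rz(yaw) Ry(pitch) Rx(roll)).
In Python, from cell import * gives the robot as it stands.
- The arm moves only by the tool arm_command, never from a script. Its argument "rows" is a list that holds one entry, the list of rows, each a list of 7 numbers: the shift along the tool's x, y, z normalised to -1 to 1, where 1 is 0.15 m, then the turn, a rotation vector about the tool's x, y, z normalised to -1 to 1, where 1 is 360 degrees, then the opening, from -1 (shut) to 1 (fully open). A call has 1 to 10 rows; each row is the pose to reach, as a shift and turn from the pose commanded when the call began, along the tool's axes at that moment, turning the shorter way round; what a row does not reach only later rows make up. A row lasts 1/12 s, in which the tool goes at most 41.7 mm and 7.16 degrees, less where a joint would pass 70% of its speed; a pose out of reach is approached as far as the arm can. A call with a number of a shift or a turn outside -1 to 1 is refused whole. A call with a gripper value outside its range is refused whole. The fingers move at their own pace and stop on an object; the grip force is fixed at half the most. Time passes only in rows, so rows that repeat a pose let the fingers close. It gives the time, the measured TCP pose, the force, the opening and the grip force at its end, in the units of the state.
- state(): the state, without advancing time (a new reading comes with each control period).
- read_camera(name): name is "side" or "top" or "wrist"; returns (picture, depth): 384x512x3 uint8, red, green, blue; 384x512 float32, mm along the optical axis (not along the pixel's ray), 0 where there is no reading.
- get_calibration(name): a dict with "camera_matrix" (3x3 intrinsics, pixels), "D" ([k1, k2, p1, p2, k3] as OpenCV has them; the pictures are not rectified), "position" and "orientation" of the camera in the world; the wrist camera has in their place "hand_eye" (4x4, takes a point from camera to tool coordinates, whose origin is the TCP and whose axes are the flange's). Camera axes: x right, y up, looking along -z (the intrinsics and any distortion apply to the point x, -y, -z); pixel columns grow to the right and rows downward; lengths in mm; the calibration is good to about 2 mm. A picture is of the moment at which its call begins: read the wrist's pose just before it. get_calibration takes no time and is no camera call.
- job_done(): hands the job in; it is judged then, once.
The state is a dict: "t": time; "joints": joint angles; "qvel": joint speeds; "tau": joint torques, N m; "eef_pos": TCP position; "tcp_rot": TCP orientation; "ft_force": force on the tool from outside, world axes, zero at the start; "moment": the same for the moment, N m; "opening": opening from 0.0 (shut) to 1.0 (fully open); "grip_force": force on a finger pad.
Only numpy, scipy, OpenCV 4.12 (cv2) and the standard library are available. Lean on these libraries where they do the work, as an engineer would, in place of code of your own. Each camera call takes 0.05 s, during which the arm holds its last target. There are 200 camera calls.

## Task

The rocker's tilt clamp has been loosened so that its tilt can be set: first turn the speed knob back (counter-clockwise) to its zero stop so that the rocker cannot start. Then take the angle gauge by its rubber stem, stand it flat in the middle of the platform with its dial square across the rocking axis, and rock gauge and platform over together until the swinging pointer settles on the red mark. Finish holding it there: still gripping the gauge, its foot flat on the tilted platform and the pointer at rest on the mark, so that the clamp can be tightened; leave the tip box, bottle and tube rack where they are.

Things in the scene. Friction and masses are not known exactly. Their poses are not given: they have to be found in the camera images.
- rocker: platform rocker fixed to the bench, white, 315 mm (x, -215 to +100) by 200 mm (y); origin on the bench under the platform's middle. Its x axis is the rocking axis and points away from the robot; the blue control deck (top 70 mm above the bench) reaches 110 to 210 mm to -x, in front of the platform
- speed_knob (a joint): speed knob on the deck, 165 mm to -x of the rocker's origin: rad, 0 at the zero stop (its white line towards the big red dot), grows clockwise seen from above; starts somewhere between 0.6 and 1.4. It stays where left; about 0.04 N m turns it
- speed_knob_grip (a point): point to grip the knob, on its upright axis, 37 mm above the deck and 7 mm below the knob's top. The grip is a black bar 40 mm long, 14 mm thick, 32 mm tall, over a disc 42 mm across that is 23 mm below this point; the frame turns with the knob: x along the bar, y across it. The bar's white line is on its -x half
- platform (a joint): tilt of the platform about the rocker's x axis: rad, 0 level, positive dips the -y side; range -0.35 to 0.35. With its clamp loosened a weak spring (0.7 N m per rad, friction 0.03 N m) brings it back to level
- platform_mid (a point): middle of the platform's rubber top surface, 134 mm above the bench when level; frame turns with the platform (x along the rocking axis, z up out of the surface). The platform is 200 mm (x) by 240 mm (y), with rails along its edges 6 mm higher than the rubber
- platform_hinge (a point): point on the rocking axis, 22 mm below platform_mid; the rocking axis is the rocker's x axis through it
- gauge: loose pendulum angle gauge, 180 mm tall, 0.4 kg: steel foot 36 mm (x) by 106 mm (y) by 12 mm, white round dial 108 mm across standing in the gauge's y-z plane with its centre 80 mm above the foot's underside, readable from both sides; on top a black rubber stem 26 mm (x) by 28 mm (y) from 138 to 180 mm above the underside. Origin: centre of the foot's underside, z up to the stem
- pointer (a joint): swinging black pointer that hangs from the dial's centre: angle about the gauge's x axis, rad, 0 when the gauge is upright. It hangs plumb, so when the gauge is turned by an angle about its own x axis it reads minus that angle; swings at about 3 Hz and settles in a second or so
- mark (a joint): red mark on the dial's lower rim (a tab 5 mm wide, stays where set): same angle and sign as pointer. It is set between 0.14 and 0.26; the pointer is on it when the two angles agree, i.e. when the gauge has been turned by minus this angle about its x axis, its +y side dipping
- pointer_tip (a point): tip line of the pointer, 44 mm from the dial's centre, in the gauge's mid plane
- mark_tip (a point): middle of the red mark's inner end, 44 mm from the dial's centre, in the gauge's mid plane; coincides with pointer_tip when the pointer is on the mark
- tip_box: bystander: blue and red pipette tip box, 86 x 122 x 64 mm, origin centre of underside
- reagent: bystander: reagent bottle, 72 mm across, 150 mm tall, origin centre of underside
- tube_rack: bystander: orange microtube rack, 60 x 150 x 40 mm, origin centre of underside
Things that resemble listed ones, but are neither listed nor needed, are in the scene too. There is more than one size of the gauge; the job needs the middle-sized.

How it is judged:
By the outcome, as a careful person would: the job done as asked, in the order asked, and still so for the second after the job is handed in, while the arm keeps its last pose, push and grip.
It also fails if it takes over 51 s, if anything falls off the work surface, if the arm or the gripper's body presses on something with over 40 N, if the wrist force passes 120 N, or if a joint passes its speed limit or range.

## Working session

There is one attempt and no reset: what is moved stays moved. The work goes in short steps, Python scripts to look and compute and a tool call to move; the robot and the scene stay as the last step left them, time stands still between calls to the robot, and variables do not carry over. Pictures are saved under pics/ and viewed, at most 10 in all, crops included, and the job is handed in when it is done.

Besides the shell and the picture viewer there is one more tool, called after ">>>" as name(argument=value, ...), one argument or row to a line, values as JSON. arm_command: Moves the arm, as the interface text tells. Its arguments: {"type":"object","properties":{"rows":{"type":"array","items":{"type":"array","items":{"type":"array","items":{"type":"number","minimum":-1,"maximum":1}}}}},"required":["rows"]}

```bash
mkdir -p pics; ls
cat > h.py <<'E'
import numpy as np, cv2
from scipy.spatial.transform import Rotation as R
from cell import *
def pose(cal,st=None):
    if 'hand_eye' in cal:
        T=np.eye(4);T[:3,:3]=R.from_euler('xyz',st['tcp_rot']).as_matrix();T[:3,3]=st['eef_pos']
        return T@np.array(cal['hand_eye'])
    T=np.eye(4);o=np.array(cal['orientation']);T[:3,:3]=o if o.shape==(3,3) else R.from_euler('xyz',o).as_matrix();T[:3,3]=cal['position'];return T
def rays(cal,T,uv):
    p=cv2.undistortPoints(np.array(uv,float).reshape(-1,1,2),np.array(cal['camera_matrix'],float),np.array(cal['D'],float))[:,0]
    d=np.c_[p[:,0],-p[:,1],-np.ones(len(p))]
    return T[:3,3],d@T[:3,:3].T
def onplane(cal,T,uv,z):
    o,d=rays(cal,T,uv);return o+d*((z-o[2])/d[:,2])[:,None]
def bydepth(cal,T,uv,dep):
    o,d=rays(cal,T,uv);return o+d*np.array([dep[int(v),int(u)] for u,v in uv])[:,None]
def grab(n,save=None):
    st=state();im,d=read_camera(n);cal=get_calibration(n)
    if save: cv2.imwrite('pics/'+save,im[:,:,::-1])
    return im,d,cal,pose(cal,st)
E
python3 - <<'E'
from h import *
print(state())
a=[]
for n in('top','side','wrist'):
    im,d,c,T=grab(n);np.savez('pics/0'+n,im=im,d=d,T=T);a.append(im);print(n,np.round(T,2).tolist(),c['camera_matrix'],c['D'])
cv2.imwrite('pics/a.png',np.hstack(a[:2])[:,:,::-1]);
for i,n in enumerate(('top','side')): cv2.imwrite(f'pics/{n}.png',cv2.resize(a[i],(800,600))[:,:,::-1])
E
```

```text
pics
{'t': 0.0, 'joints': array([ 1.16742479e+00,  4.91544276e-01,  1.55945880e+00, -9.49174981e-06,
        1.09168895e+00, -1.05619791e-01]), 'qvel': array([ 0.00109835,  0.00194675, -0.00101122,  0.00049555,  0.00012001,
       -0.00157982]), 'tau': array([-1.75575573e-03, -6.12655735e+01, -2.58175617e+01,  6.91220351e-02,
        4.82978951e-02, -8.04868773e-05]), 'eef_pos': array([183.33294514, 597.46653573, 404.16790679]), 'tcp_rot': array([-3.14049852e+00, -1.07528618e-04,  2.84384523e+00]), 'ft_force': array([-0.00857521, -0.32900149,  0.35530179]), 'moment': array([-0.05331685,  0.03275402, -0.02637888]), 'grip_force': 0.0, 'opening': 1.0023830266737004}
top [[0.0, 0.98, -0.19, 418.1], [-1.0, 0.0, -0.01, -7.54], [-0.01, 0.19, 0.98, 1058.66], [0.0, 0.0, 0.0, 1.0]] [[377.12441827   0.         257.19209117]
 [  0.         377.12441827 199.58400595]
 [  0.           0.           1.        ]] [0.03608972 0.         0.         0.         0.        ]
side [[0.94, 0.22, -0.26, 345.93], [-0.34, 0.57, -0.75, -750.55], [-0.02, 0.79, 0.61, 735.19], [0.0, 0.0, 0.0, 1.0]] [[382.69190776   0.         250.20611624]
 [  0.         382.69190776 193.77178914]
 [  0.           0.           1.        ]] [-0.08377326  0.          0.          0.          0.        ]
wrist [[0.29, -0.93, -0.23, 117.34], [0.96, 0.28, 0.07, 616.13], [-0.0, -0.24, 0.97, 383.76], [0.0, 0.0, 0.0, 1.0]] [[334.96547917   0.         253.58963092]
 [  0.         334.96547917 192.53536133]
 [  0.           0.           1.        ]] [-0.04675423  0.          0.          0.          0.        ]
```

View pics/top.png

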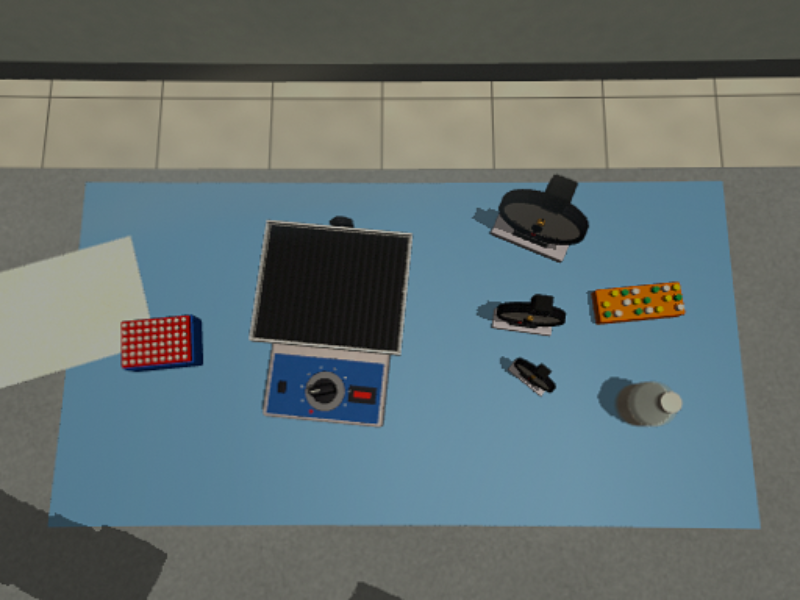

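View pics/side.png

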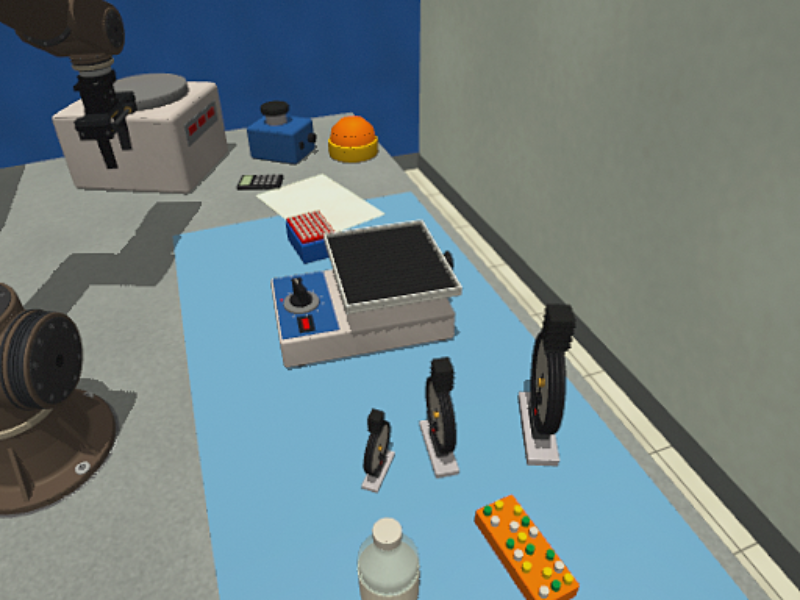

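List of lookalikes in the 800x600 top view: small gauge (533,375), middle gauge (530,313), large gauge (545,217). In the side view they are at (378,445), (440,415) and (548,385). I choose the middle one. Background devices such as the blue hotplate (280,135 side) are not the rocker. Next I measure.

Run:
```python
from h import *
f=np.load('pics/0top.npz');im,d,T=f['im'],f['d'],f['T'];c=get_calibration('top')
hsv=cv2.cvtColor(im,cv2.COLOR_RGB2HSV)
for p in [(175,245),(220,250),(300,300),(250,190),(340,210)]: print(p,hsv[p[1],p[0]],d[p[1],p[0]])
vv,uu=np.mgrid[0:384,0:512];uv=np.c_[uu.ravel(),vv.ravel()]
o,dr=rays(c,T,uv);P=(o+dr*d.ravel()[:,None]).reshape(384,512,3);np.save('pics/P0.npy',P)
Z=P[:,:,2]
def rect(m,z,name):
    n,l,s,cc=cv2.connectedComponentsWithStats(m.astype(np.uint8))
    for i in range(1,n):
        if s[i,4]>25:
            q=P[l==i][:,:2].astype(np.float32); print(name,s[i],cc[i].round(1),cv2.minAreaRect(q),P[l==i][:,2].mean().round(1))
on=(P[:,:,0]>250)&(P[:,:,0]<900)&(abs(P[:,:,1])<520)
rect(on&(Z>120)&(Z<150)&(uu<280)&(uu>150),0,'plat')
rect(on&(Z>62)&(Z<75)&(uu<280)&(uu>150),0,'deck')
rect(on&(Z>98)&(Z<120)&(uu<280)&(uu>150),0,'knobtop')
r=(uu>300)&(uu<380)&(vv>90)
rect(on&r&(Z>20),0,'g')
rect(on&r&(Z>170)&(Z<190),0,'stemtop')
rect(on&r&(Z>4)&(Z<18)&(hsv[:,:,1]<60)&(hsv[:,:,2]>110),0,'foot')
g=np.load('pics/0side.npz')['im']
a=cv2.resize(g[220:310,230:370],None,fx=4,fy=4,interpolation=cv2.INTER_CUBIC)
b=cv2.resize(im[220:280,170:250],None,fx=7,fy=7,interpolation=cv2.INTER_CUBIC)[:360,:]
cv2.imwrite('pics/c1.png',np.vstack([a,np.zeros((0,560,3),np.uint8)])[:,:,::-1]);cv2.imwrite('pics/knob.png',cv2.resize(b,(560,360))[:,:,::-1])
```

```text
(175, 245) [106 196 112] 984.99915
(220, 250) [118  36  93] 978.2546
(300, 300) [100  90 164] 1023.6858
(250, 190) [170  26  30] 944.1305
(340, 210) [  7  21 157] 1058.0566
plat [ 159  138  105   90 7624] [212.1 183.3] ((646.6806030273438, 110.57179260253906), (242.15283203125, 220.76736450195312), 84.43846130371094) 133.9
deck [ 168  220   82   53 3135] [208.9 245.7] ((483.3341369628906, 126.46663665771484), (201.9319610595703, 120.84974670410156), 84.40161895751953) 70.0
knobtop [198 245  17   9  96] [206.3 249. ] ((472.31451416015625, 125.93697357177734), (14.002439498901367, 39.471614837646484), 13.374329566955566) 112.1
g [ 319  112   58   46 1761] [348.7 136.6] ((581.7883911132812, -159.3309783935547), (148.07496643066406, 421.2005615234375), 66.52782440185547) 141.0
g [318 188  44  22 671] [340.3 199.6] ((537.4804077148438, -119.03768920898438), (82.3379898071289, 316.1534423828125), 32.35606384277344) 115.3
g [329 229  27  22 306] [342.7 239. ] ((500.34967041015625, -224.03909301757812), (77.9005355834961, 18.018871307373047), 44.931190490722656) 77.3
stemtop [337 122  21  15  96] [344.  127.7] ((761.0996704101562, -223.5526580810547), (57.470924377441406, 23.678604125976562), 49.57123565673828) 176.4
stemtop [359 131  10  10  56] [364.2 135.5] ((747.1561889648438, -264.264404296875), (18.694664001464844, 21.913471221923828), 64.19512939453125) 174.6
stemtop [341 188  13  13 142] [347.2 194. ] ((599.0340576171875, -216.53195190429688), (28.505516052246094, 26.08209800720215), 80.46699523925781) 178.7
foot [315 146  49  21 187] [343.1 156.9] ((743.79052734375, -232.89981079101562), (140.21975708007812, 28.48737335205078), 74.73271942138672) 15.3
foot [316 205  37  10 133] [334.9 209.7] ((588.20556640625, -215.96539306640625), (102.04603576660156, 14.093934059143066), 83.71046447753906) 11.9
```

View pics/c1.png

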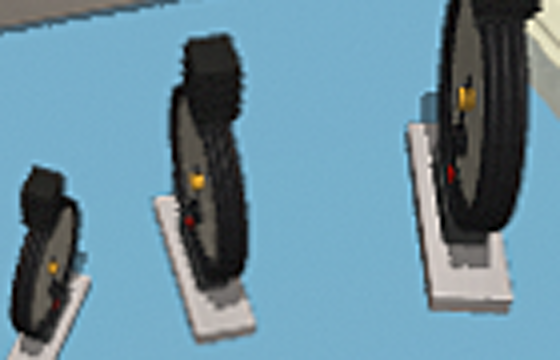

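The crop shows three gauges, left to right small, middle and large. The middle one has its dial hub at (198,180), red tab at (190,220) on the foot's far (+y) end, and stem at (213,70). Depth puts its stem top at z≈179, which matches 180 mm, so the choice is confirmed.

```bash
cat >> h.py <<'E'
def down(dirdeg): # tool pointing down, closing line (tool y) along world direction dirdeg
    return R.from_euler('xyz',[np.pi,0,np.radians(dirdeg+90)])
def seg(p0,R0,p1,R1):
    s=R0.inv().apply(np.array(p1)-p0)/150; r=(R0.inv()*R1).as_rotvec()/(2*np.pi)
    n=max(np.linalg.norm(s)*150/41.7,np.linalg.norm(r)*360/7.16)
    print('shift',s.round(3),'turn',r.round(4),'rows',round(n,1))
def go(p1,R1,n=1,p0=None,R0=None):
    st=state()
    p0=st['eef_pos'] if p0 is None else np.array(p0);R0=R.from_euler('xyz',st['tcp_rot']) if R0 is None else R0
    rv=(R1*R0.inv()).as_rotvec()
    for i in range(n):
        seg(p0+(p1-p0)*i/n,R.from_rotvec(rv*i/n)*R0,p0+(p1-p0)*(i+1)/n,R.from_rotvec(rv*(i+1)/n)*R0)
E
python3 - <<'E'
from h import *
f=np.load('pics/0top.npz');im=f['im'];P=np.load('pics/P0.npy')
hsv=cv2.cvtColor(im,cv2.COLOR_RGB2HSV)
vv,uu=np.mgrid[0:384,0:512]
red=((hsv[:,:,0]<8)|(hsv[:,:,0]>160))&(hsv[:,:,1]>90)&(uu>170)&(uu<250)&(vv>222)&(vv<275)
n,l,s,cc=cv2.connectedComponentsWithStats(red.astype(np.uint8))
for i in range(1,n):
    q=P[l==i].mean(0);print(s[i],cc[i].round(1),q.round(1),np.degrees(np.arctan2(q[1]-126,q[0]-472.3)).round(1))
w=(hsv[:,:,1]<60)&(hsv[:,:,2]>130)&(P[:,:,2]>100)&(uu<230)&(vv>235)&(vv<262)&(uu>190)
print(P[w].mean(0))
# rail outline of platform: corners of the rails (bright, z~140)
w=(hsv[:,:,2]>130)&(P[:,:,2]>136)&(P[:,:,2]<146)&(uu<275)&(uu>150)&(vv>130)&(vv<235)
print(w.sum(),cv2.minAreaRect(P[w][:,:2].astype(np.float32)))
q=P[w];A=np.c_[q[:,:2]-q[:,:2].mean(0),np.ones(len(q))];print('plane',np.linalg.lstsq(A,q[:,2],rcond=None)[0])
go(np.array([472.,126,370]),down(13.4),4)
E
```

```text
[226 250  12   6  62] [231.4 252.4] [465.   64.4  87.3] -96.7
[198 262   3   3   7] [198.7 263. ] [438.8 149.6  70.3] 144.8
[469.63817277 141.586918   114.85699305]
467 ((636.9944458007812, 111.62664794921875), (241.93344116210938, 200.16571044921875), 84.44229888916016)
plane [ 4.23693402e-04 -3.81917432e-04  1.39385527e+02]
shift [-0.69  -0.61   0.058] turn [-0.      0.      0.0413] rows 3.3
shift [-0.824 -0.412  0.057] turn [-0.      0.      0.0413] rows 3.3
shift [-0.902 -0.187  0.057] turn [-0.      0.      0.0413] rows 3.3
shift [-0.92   0.051  0.057] turn [-0.      0.      0.0413] rows 3.3
```

>>> arm_command(
  rows=[
    [[-0.69, -0.61, 0.058, 0, 0, 0.0413, 1], [-0.69, -0.61, 0.058, 0, 0, 0.0413, 1], [-0.69, -0.61, 0.058, 0, 0, 0.0413, 1], [-0.69, -0.61, 0.058, 0, 0, 0.0413, 1]],
  ],
)

```text
t: 0.48
eef_pos: [256.9, 476.3, 395.6]
tcp_rot: [-3.14, 0.001, 2.582]
ft_force: [-0.6, 1.0, -0.0]
opening: 1.0
grip_force: 0.0
```

>>> arm_command(
  rows=[
    [[-0.824, -0.412, 0.057, 0, 0, 0.0413, 1], [-0.824, -0.412, 0.057, 0, 0, 0.0413, 1], [-0.824, -0.412, 0.057, 0, 0, 0.0413, 1], [-0.824, -0.412, 0.057, 0, 0, 0.0413, 1]],
  ],
)

```text
t: 0.82
eef_pos: [329.2, 358.8, 387.2]
tcp_rot: [-3.141, 0.0, 2.322]
ft_force: [-0.1, -0.1, 0.2]
opening: 1.0
grip_force: 0.0
```

>>> arm_command(
  rows=[
    [[-0.902, -0.187, 0.057, 0, 0, 0.0413, 1], [-0.902, -0.187, 0.057, 0, 0, 0.0413, 1], [-0.902, -0.187, 0.057, 0, 0, 0.0413, 1], [-0.902, -0.187, 0.057, 0, 0, 0.0413, 1]],
  ],
)

```text
t: 1.15
eef_pos: [401.7, 241.0, 378.7]
tcp_rot: [-3.142, 0.0, 2.062]
ft_force: [0.0, -0.5, -0.2]
opening: 1.0
grip_force: 0.0
```

>>> arm_command(
  rows=[
    [[-0.92, 0.051, 0.057, 0, 0, 0.0413, 1], [-0.92, 0.051, 0.057, 0, 0, 0.0413, 1], [-0.92, 0.051, 0.057, 0, 0, 0.0413, 1], [-0.92, 0.051, 0.057, 0, 0, 0.0413, 1], [-0.92, 0.051, 0.057, 0, 0, 0.0413, 1], [-0.92, 0.051, 0.057, 0, 0, 0.0413, 1]],
  ],
)

```text
t: 1.65
eef_pos: [472.3, 125.9, 370.2]
tcp_rot: [-3.141, -0.0, 1.804]
ft_force: [-0.0, 1.3, 0.1]
opening: 0.999
grip_force: 0.0
```

Run:
```python
from h import *
im,d,c,T=grab('wrist')
hsv=cv2.cvtColor(im,cv2.COLOR_RGB2HSV)
vv,uu=np.mgrid[0:384,0:512];uv=np.c_[uu.ravel(),vv.ravel()]
o,dr=rays(c,T,uv);P=(o+dr*d.ravel()[:,None]).reshape(384,512,3);Z=P[:,:,2]
near=np.hypot(P[:,:,0]-472,P[:,:,1]-126)<45
w=near&(Z>108)&(Z<120);q=P[w];print('top',w.sum(),Z[w].mean(),cv2.minAreaRect(q[:,:2].astype(np.float32)))
w2=w&(hsv[:,:,1]<70)&(hsv[:,:,2]>140);print('line',w2.sum(),P[w2].mean(0))
w=near&(Z>80)&(Z<90);print('disc',cv2.minEnclosingCircle(P[w][:,:2].astype(np.float32)))
red=((hsv[:,:,0]<8)|(hsv[:,:,0]>165))&(hsv[:,:,1]>90)&(np.hypot(P[:,:,0]-472,P[:,:,1]-126)<60)
n,l,s,cc=cv2.connectedComponentsWithStats(red.astype(np.uint8))
for i in range(1,n):
    if s[i,4]>8: q=P[l==i].mean(0);print(s[i],q.round(1),np.degrees(np.arctan2(q[1]-126,q[0]-472.3)).round(1))
v=im.copy();cv2.imwrite('pics/w1.png',v[:,:,::-1])
```

```text
top 983 113.04539972839417 ((470.49334716796875, 127.85323333740234), (14.015905380249023, 39.34629821777344), 11.666830062866211)
line 45 [468.1682795  138.35309866 113.99319328]
disc ((470.4251708984375, 127.62081909179688), 20.73145294189453)
[218 149   9   9  49] [437.4 150.2  71.2] 145.3
[227 236  16  17 171] [465.4  73.5  71.4] -97.5
```

View pics/w1.png

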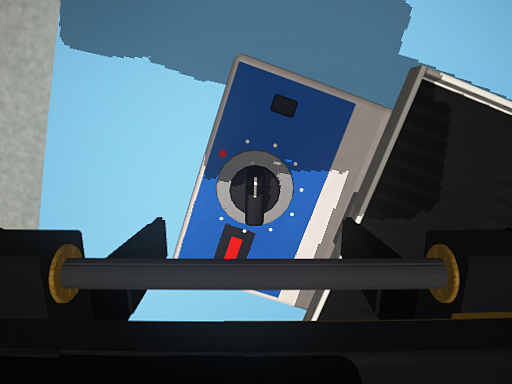

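Wrist view: knob at (255,188), with its white line pointing up (world +y). The red dot is at (222,153). So the knob needs about 43° counter-clockwise. Now descending.

Run:
```python
from h import *
go(np.array([471.,127.,278]),down(12.3),1,[472,126,370],down(13.4))
```

```text
shift [ 0.008 -0.005  0.613] turn [-0.     -0.      0.0031] rows 2.2
```

>>> arm_command(
  rows=[
    [[0.008, -0.005, 0.2, 0, 0, 0.003, 0], [0.008, -0.005, 0.4, 0, 0, 0.003, 0], [0.008, -0.005, 0.55, 0, 0, 0.003, 0], [0.008, -0.005, 0.613, 0, 0, 0.003, 0], [0.008, -0.005, 0.613, 0, 0, 0.003, 0], [0.008, -0.005, 0.613, 0, 0, 0.003, 0]],
  ],
)

```text
t: 2.2
eef_pos: [471.0, 128.0, 278.9]
tcp_rot: [-3.141, -0.0, 1.788]
ft_force: [-0.1, 0.2, 0.0]
opening: 0.638
grip_force: 0.0
```

>>> arm_command(
  rows=[
    [[0, 0, 0, 0, 0, 0, -1], [0, 0, 0, 0, 0, 0, -1], [0, 0, 0, 0, 0, 0, -1], [0, 0, 0, 0, 0, 0, -1], [0, 0, 0, 0, 0, 0, -1], [0, 0, 0, 0, 0, 0, -1]],
  ],
)

```text
t: 2.7
eef_pos: [471.1, 127.1, 278.7]
tcp_rot: [3.141, -0.0, 1.787]
ft_force: [-0.0, 0.3, 0.7]
opening: 0.218
grip_force: 0.0
```

>>> arm_command(
  rows=[
    [[0, 0, 0, 0, 0, -0.016, -1], [0, 0, 0, 0, 0, -0.032, -1], [0, 0, 0, 0, 0, -0.048, -1], [0, 0, 0, 0, 0, -0.064, -1], [0, 0, 0, 0, 0, -0.08, -1], [0, 0, 0, 0, 0, -0.096, -1], [0, 0, 0, 0, 0, -0.112, -1], [0, 0, 0, 0, 0, -0.117, -1], [0, 0, 0, 0, 0, -0.117, -1]],
  ],
)

```text
t: 3.45
eef_pos: [472.1, 127.5, 278.8]
tcp_rot: [3.138, 0.003, 2.524]
ft_force: [6.5, 6.2, -3.1]
opening: 0.146
grip_force: 30.0
```

Run:
```python
from h import *
s=state();print({k:np.round(s[k],3) for k in('eef_pos','tcp_rot','ft_force','moment','opening','grip_force','joints')})
```

```text
{'eef_pos': array([472.07 , 127.543, 278.764]), 'tcp_rot': array([3.138e+00, 3.000e-03, 2.524e+00]), 'ft_force': array([ 6.512,  6.241, -3.121]), 'moment': array([ 1.092, -1.151,  0.043]), 'opening': np.float64(0.146), 'grip_force': np.float64(29.987), 'joints': array([ 1.290e-01,  4.850e-01,  2.017e+00,  1.000e-03,  6.360e-01,
       -8.260e-01])}
```

>>> arm_command(
  rows=[
    [[0, 0, 0, 0, 0, -0.004, -1], [0, 0, 0, 0, 0, -0.008, -1], [0, 0, 0, 0, 0, -0.012, -1], [0, 0, 0, 0, 0, -0.012, -1]],
  ],
)

```text
t: 3.78
eef_pos: [472.1, 127.5, 278.8]
tcp_rot: [3.138, 0.003, 2.597]
ft_force: [6.9, 5.1, -3.2]
opening: 0.15
grip_force: 30.8
```

Run:
```python
from h import *
s=state();print({k:np.round(s[k],3) for k in('eef_pos','tcp_rot','ft_force','moment','opening','grip_force','joints')})
im,d,c,T=grab('wrist')
cv2.imwrite('pics/w2.png',cv2.resize(im[100:260,160:380],None,fx=3,fy=3)[:,:,::-1])
```

```text
{'eef_pos': array([472.14 , 127.475, 278.782]), 'tcp_rot': array([3.138e+00, 3.000e-03, 2.597e+00]), 'ft_force': array([ 6.874,  5.056, -3.224]), 'moment': array([ 0.868, -1.269, -0.729]), 'opening': np.float64(0.15), 'grip_force': np.float64(30.794), 'joints': array([ 1.280e-01,  4.850e-01,  2.017e+00,  2.000e-03,  6.360e-01,
       -8.990e-01])}
```

View pics/w2.png

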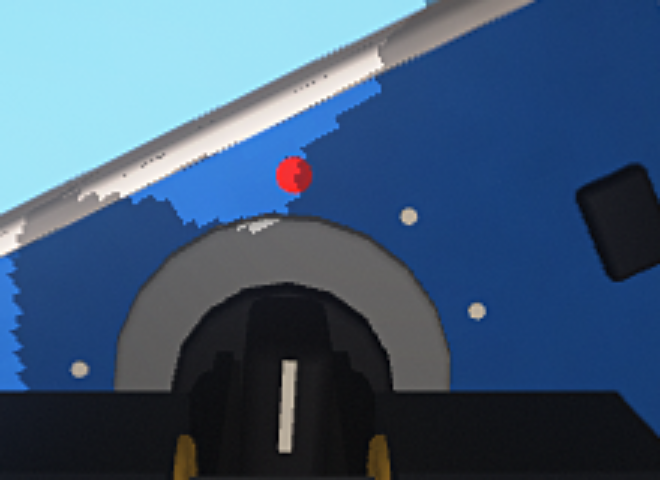

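The line now points at the red dot, crop (288,360) to (294,175), and the moment jumped to −0.73 N m, so the knob is on its stop. Release it and go to the gauge.

Run:
```python
from h import *
s=state();R0=R.from_euler('xyz',s['tcp_rot'])
go(np.array([535.,-216.,405]),down(84),3,s['eef_pos']+[0,0,60],R0)
```

```text
shift [-0.516 -0.579 -0.148] turn [ 0.0002  0.0002 -0.0234] rows 2.8
shift [-0.425 -0.649 -0.148] turn [ 0.0002  0.0002 -0.0234] rows 2.8
shift [-0.326 -0.704 -0.148] turn [ 0.0002  0.0002 -0.0234] rows 2.8
```

>>> arm_command(
  rows=[
    [[0, 0, 0, 0, 0, 0, 0], [0, 0, 0, 0, 0, 0, 0], [0, 0, 0, 0, 0, 0, 0], [0, 0, -0.2, 0, 0, 0, 0], [0, 0, -0.4, 0, 0, 0, 0.5], [0, 0, -0.4, 0, 0, 0, 1]],
  ],
)

```text
t: 4.33
eef_pos: [471.5, 127.3, 342.5]
tcp_rot: [3.138, 0.004, 2.598]
ft_force: [0.2, 0.6, 0.9]
opening: 0.513
grip_force: 0.0
```

>>> arm_command(
  rows=[
    [[-0.516, -0.579, -0.148, 0, 0, -0.0234, 1], [-0.516, -0.579, -0.148, 0, 0, -0.0234, 1], [-0.516, -0.579, -0.148, 0, 0, -0.0234, 1], [-0.516, -0.579, -0.148, 0, 0, -0.0234, 1]],
  ],
)

```text
t: 4.67
eef_pos: [493.3, 8.0, 361.5]
tcp_rot: [-3.141, 0.003, 2.741]
ft_force: [-0.3, 0.2, 0.4]
opening: 0.795
grip_force: 0.0
```

>>> arm_command(
  rows=[
    [[-0.425, -0.649, -0.148, 0, 0, -0.0234, 1], [-0.425, -0.649, -0.148, 0, 0, -0.0234, 1], [-0.425, -0.649, -0.148, 0, 0, -0.0234, 1], [-0.425, -0.649, -0.148, 0, 0, -0.0234, 1]],
  ],
)

```text
t: 5.0
eef_pos: [514.4, -106.5, 383.5]
tcp_rot: [-3.141, 0.003, 2.888]
ft_force: [-0.8, 0.4, 0.8]
opening: 0.993
grip_force: 0.0
```

>>> arm_command(
  rows=[
    [[-0.326, -0.704, -0.148, 0, 0, -0.0234, 1], [-0.326, -0.704, -0.148, 0, 0, -0.0234, 1], [-0.326, -0.704, -0.148, 0, 0, -0.0234, 1], [-0.326, -0.704, -0.148, 0, 0, -0.0234, 1], [-0.326, -0.704, -0.148, 0, 0, -0.0234, 1]],
  ],
)

```text
t: 5.42
eef_pos: [534.6, -217.2, 404.3]
tcp_rot: [3.141, -0.001, 3.036]
ft_force: [-0.1, 0.1, 0.2]
opening: 1.002
grip_force: 0.0
```

Run:
```python
from h import *
s=state();print(s['t'],s['eef_pos'],s['tcp_rot'])
im,d,c,T=grab('wrist','w3.png')
hsv=cv2.cvtColor(im,cv2.COLOR_RGB2HSV)
vv,uu=np.mgrid[0:384,0:512];uv=np.c_[uu.ravel(),vv.ravel()]
o,dr=rays(c,T,uv);P=(o+dr*d.ravel()[:,None]).reshape(384,512,3);Z=P[:,:,2];np.savez('pics/w3',P=P,im=im,d=d,T=T)
near=(np.hypot(P[:,:,0]-599,P[:,:,1]+216)<70)
w=near&(Z>175)&(Z<184);q=P[w];print('stem',w.sum(),Z[w].mean(),cv2.minAreaRect(q[:,:2].astype(np.float32)))
w=near&(Z>8)&(Z<16)&(hsv[:,:,1]<70);q=P[w];print('foot',w.sum(),Z[w].mean(),cv2.minAreaRect(q[:,:2].astype(np.float32)))
w=near&(Z>30)&((hsv[:,:,0]<8)|(hsv[:,:,0]>165))&(hsv[:,:,1]>120)&(hsv[:,:,2]>60);print('red',w.sum(),P[w].mean(0),uu[w].mean(),vv[w].mean())
```

```text
5.4167 [ 534.59531965 -217.20837446  404.27095215] [ 3.14115838e+00 -6.76993446e-04  3.03586686e+00]
stem 1197 179.2912130144249 ((597.5303344726562, -216.585205078125), (28.362686157226562, 24.30116081237793), 83.3104019165039)
foot 1120 11.318070635496898 ((591.5646362304688, -215.38485717773438), (105.66384887695312, 24.663558959960938), 82.76939392089844)
red 8 [ 593.28105148 -206.68942764   36.30260404] 269.5 228.0
```

View pics/w3.png

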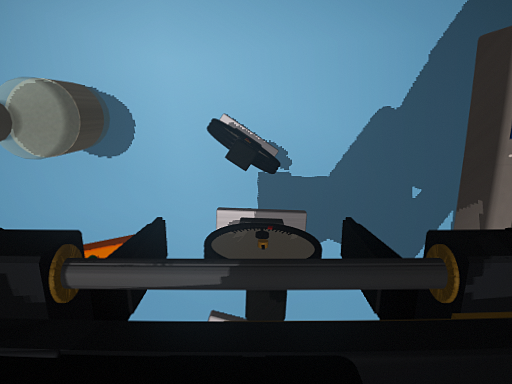

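The view shows the gauge with its dial at (263,243), red tab at (270,228) on the right, which is world +y, and stem at (265,300). The mark is roughly 0.2 rad towards +y, so the +y side has to dip. Grasp now.

Run:
```python
from h import *
go(np.array([598.2,-216.5,405.]),down(83),1,[535,-216,405],down(84))
```

```text
shift [-0.419  0.041  0.   ] turn [-0.     -0.      0.0028] rows 1.5
```

>>> arm_command(
  rows=[
    [[-0.2, 0.02, 0, 0, 0, 0.003, 1], [-0.419, 0.041, 0, 0, 0, 0.003, 1], [-0.419, 0.041, 0, 0, 0, 0.003, 1], [-0.419, 0.041, 0.2, 0, 0, 0.003, 1], [-0.419, 0.041, 0.4, 0, 0, 0.003, 1], [-0.419, 0.041, 0.48, 0, 0, 0.003, 1], [-0.419, 0.041, 0.48, 0, 0, 0.003, 1], [-0.419, 0.041, 0.48, 0, 0, 0.003, 1]],
  ],
)

```text
t: 6.13
eef_pos: [598.0, -215.7, 333.2]
tcp_rot: [3.141, -0.001, 3.021]
ft_force: [-0.1, 0.4, 0.9]
opening: 1.002
grip_force: 0.0
```

>>> arm_command(
  rows=[
    [[0, 0, 0, 0, 0, 0, -1], [0, 0, 0, 0, 0, 0, -1], [0, 0, 0, 0, 0, 0, -1], [0, 0, 0, 0, 0, 0, -1], [0, 0, 0, 0, 0, 0, -1], [0, 0, 0, 0, 0, 0, -1], [0, 0, 0, 0, 0, 0, -1], [0, 0, 0, 0, 0, 0, -1], [0, 0, 0, 0, 0, 0, -1], [0, 0, 0, 0, 0, 0, -1]],
  ],
)

```text
t: 6.97
eef_pos: [597.9, -216.4, 333.0]
tcp_rot: [3.141, -0.0, 3.02]
ft_force: [0.8, 0.7, -0.2]
opening: 0.354
grip_force: 0.0
```

Run:
```python
from h import *
s=state();print({k:np.round(s[k],3) for k in('eef_pos','tcp_rot','ft_force','moment','opening','grip_force','joints')})
```

```text
{'eef_pos': array([ 597.875, -216.409,  332.956]), 'tcp_rot': array([ 3.141, -0.   ,  3.02 ]), 'ft_force': array([ 0.779,  0.737, -0.157]), 'moment': array([0.049, 0.022, 0.005]), 'opening': np.float64(0.354), 'grip_force': np.float64(0.0), 'joints': array([-0.451,  0.581,  1.606,  0.   ,  0.955, -1.9  ])}
```

>>> arm_command(
  rows=[
    [[0, 0, 0, 0, 0, 0, -1], [0, 0, 0, 0, 0, 0, -1], [0, 0, 0, 0, 0, 0, -1], [0, 0, 0, 0, 0, 0, -1], [0, 0, -0.1, 0, 0, 0, -1], [0, 0, -0.3, 0, 0, 0, -1], [0, 0, -0.5, 0, 0, 0, -1], [0, 0, -0.7, 0, 0, 0, -1], [0, 0, -0.9, 0, 0, 0, -1], [0, 0, -1, 0, 0, 0, -1]],
  ],
)

```text
t: 7.8
eef_pos: [597.7, -216.3, 486.5]
tcp_rot: [-3.14, 0.003, 3.02]
ft_force: [-0.7, -0.4, -2.7]
opening: 0.294
grip_force: 30.0
```

Run:
```python
from h import *
s=state();print({k:np.round(s[k],3) for k in('eef_pos','tcp_rot','ft_force','moment','opening','grip_force','joints')})
go(np.array([637,111.6,505.]),down(84.4),3,[598.2,-216.5,483],down(83))
```

```text
{'eef_pos': array([ 597.675, -216.307,  486.539]), 'tcp_rot': array([-3.14e+00,  3.00e-03,  3.02e+00]), 'ft_force': array([-0.708, -0.407, -2.715]), 'moment': array([0.026, 0.087, 0.022]), 'opening': np.float64(0.294), 'grip_force': np.float64(29.984), 'joints': array([-0.451,  0.441,  1.42 ,  0.   ,  1.277, -1.9  ])}
shift [ 0.003  0.734 -0.049] turn [ 0.      0.     -0.0013] rows 2.6
shift [-0.003  0.734 -0.049] turn [-0.      0.     -0.0013] rows 2.6
shift [-0.009  0.734 -0.049] turn [ 0.      0.     -0.0013] rows 2.6
```

>>> arm_command(
  rows=[
    [[0.003, 0.1, -0.049, 0, 0, -0.0013, -1], [0.003, 0.25, -0.049, 0, 0, -0.0013, -1], [0.003, 0.42, -0.049, 0, 0, -0.0013, -1], [0.003, 0.58, -0.049, 0, 0, -0.0013, -1], [0.003, 0.734, -0.049, 0, 0, -0.0013, -1]],
  ],
)

```text
t: 8.22
eef_pos: [610.7, -105.3, 489.3]
tcp_rot: [3.141, -0.002, 3.028]
ft_force: [1.1, 0.6, -4.2]
opening: 0.292
grip_force: 30.0
```

>>> arm_command(
  rows=[
    [[-0.003, 0.17, -0.049, 0, 0, -0.0013, -1], [-0.003, 0.34, -0.049, 0, 0, -0.0013, -1], [-0.003, 0.52, -0.049, 0, 0, -0.0013, -1], [-0.003, 0.734, -0.049, 0, 0, -0.0013, -1]],
  ],
)

```text
t: 8.55
eef_pos: [623.5, 3.6, 496.7]
tcp_rot: [-3.142, -0.002, 3.036]
ft_force: [0.2, 0.6, -3.6]
opening: 0.292
grip_force: 30.0
```

>>> arm_command(
  rows=[
    [[-0.009, 0.2, -0.049, 0, 0, -0.0013, -1], [-0.009, 0.4, -0.049, 0, 0, -0.0013, -1], [-0.009, 0.58, -0.049, 0, 0, -0.0013, -1], [-0.009, 0.68, -0.049, 0, 0, -0.0013, -1], [-0.009, 0.734, -0.049, 0, 0, -0.0013, -1], [-0.009, 0.734, -0.049, 0, 0, -0.0013, -1], [-0.009, 0.734, -0.049, 0, 0, -0.0013, -1], [-0.009, 0.734, -0.049, 0, 0, -0.0013, -1]],
  ],
)

```text
t: 9.22
eef_pos: [636.7, 110.5, 504.9]
tcp_rot: [-3.141, -0.0, 3.043]
ft_force: [0.8, -0.3, -3.5]
opening: 0.297
grip_force: 30.0
```

Run:
```python
from h import *
s=state();print({k:np.round(s[k],3) for k in('eef_pos','tcp_rot','ft_force','moment','opening','grip_force','joints')})
a,d,c,T=grab('side')
b=grab('wrist')[0];t,td,tc,TT=grab('top')
vv,uu=np.mgrid[0:384,0:512];uv=np.c_[uu.ravel(),vv.ravel()]
o,dr=rays(c,T,uv);P=(o+dr*d.ravel()[:,None]).reshape(384,512,3)
# platform in side: rubber dark points z plane
w=(abs(P[:,:,0]-637)<80)&(abs(P[:,:,1]-60)<40)&(P[:,:,2]>125)&(P[:,:,2]<145);q=P[w];A=np.c_[q[:,:2]-[637,111.6],np.ones(len(q))]
print('plat',len(q),np.linalg.lstsq(A,q[:,2],rcond=None)[0])
u,v=cv2.projectPoints(np.array([0.,0,0]),np.zeros(3),np.zeros(3),np.eye(3),None)[0].ravel()*0
w=(abs(P[:,:,0]-637)<80)&(abs(P[:,:,1]-111)<70)&(P[:,:,2]>150)
r,cx=np.nonzero(w);print(r.min(),r.max(),cx.min(),cx.max())
crop=a[60:240,190:360];x=cv2.resize(crop,(566,600),interpolation=cv2.INTER_CUBIC);cv2.imwrite('pics/s4.png',x[:,:,::-1])
```

```text
{'eef_pos': array([636.701, 110.466, 504.87 ]), 'tcp_rot': array([-3.141, -0.   ,  3.043]), 'ft_force': array([ 0.84 , -0.31 , -3.465]), 'moment': array([-0.001,  0.035,  0.017]), 'opening': np.float64(0.297), 'grip_force': np.float64(29.983), 'joints': array([ 0.07 ,  0.447,  1.363, -0.   ,  1.332, -1.403])}
plat 966 [-2.14765684e-03  2.81613361e-03  1.34840081e+02]
0 165 217 275
```

View pics/s4.png

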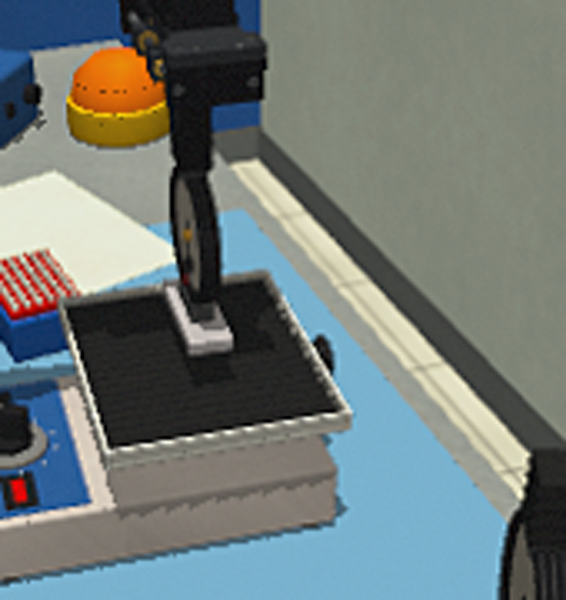

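The gauge is held upright over the platform, foot at crop (200,325). The platform is level, with its rubber at z≈134.5. Lower until contact.

>>> arm_command(
  rows=[
    [[0, 0.007, 0.06, 0, 0, 0, -1], [0, 0.007, 0.12, 0, 0, 0, -1], [0, 0.007, 0.18, 0, 0, 0, -1], [0, 0.007, 0.22, 0, 0, 0, -1], [0, 0.007, 0.235, 0, 0, 0, -1], [0, 0.007, 0.245, 0, 0, 0, -1], [0, 0.007, 0.25, 0, 0, 0, -1], [0, 0.007, 0.25, 0, 0, 0, -1]],
  ],
)

```text
t: 10.03
eef_pos: [636.8, 112.7, 467.7]
tcp_rot: [3.141, 0.0, 3.044]
ft_force: [0.0, -0.2, -4.0]
opening: 0.292
grip_force: 30.0
```

>>> arm_command(
  rows=[
    [[0, 0, 0.004, 0, 0, 0, -1], [0, 0, 0.007, 0, 0, 0, -1], [0, 0, 0.007, 0, 0, 0, -1]],
  ],
)

```text
t: 10.28
eef_pos: [636.8, 112.7, 466.8]
tcp_rot: [3.141, 0.001, 3.044]
ft_force: [-0.1, 0.7, -2.3]
opening: 0.291
grip_force: 30.0
```

>>> arm_command(
  rows=[
    [[0, 0, 0.004, 0, 0, 0, -1], [0, 0, 0.007, 0, 0, 0, -1], [0, 0, 0.007, 0, 0, 0, -1]],
  ],
)

```text
t: 10.53
eef_pos: [636.6, 112.7, 466.8]
tcp_rot: [3.141, 0.002, 3.044]
ft_force: [-1.9, -0.0, 4.7]
opening: 0.298
grip_force: 30.0
```

Run:
```python
from h import *
s=state();print({k:np.round(s[k],4) for k in('eef_pos','tcp_rot','ft_force','moment')})
```

```text
{'eef_pos': array([636.6467, 112.6759, 466.7858]), 'tcp_rot': array([3.1412e+00, 1.7000e-03, 3.0442e+00]), 'ft_force': array([-1.8714e+00, -2.6000e-03,  4.7479e+00]), 'moment': array([-0.0365,  0.5301, -0.0664])}
```

```bash
cat >> h.py <<'E'
AX=np.array([np.cos(np.radians(-5.6)),np.sin(np.radians(-5.6)),0]);H=np.array([637,111.6,112.])
def tilt(ths,press=0):
    s=state();p=s['eef_pos'];R0=R.from_euler('xyz',s['tcp_rot'])
    for t in ths:
        q=R.from_rotvec(-t*AX);p1=H+q.apply(p-H)+q.apply([0,0,-press])
        print(round(t,3),(R0.inv().apply(p1-p)/150).round(4),((R0.inv()*q*R0).as_rotvec()/(2*np.pi)).round(4))
E
python3 - <<'E'
from h import *
tilt(np.array([.25,.5,.75,1])*.16)
E
```

```text
0.04 [-0.      0.0946  0.0022] [ 0.0064  0.     -0.    ]
0.08 [-1.00e-04  1.89e-01  8.20e-03] [ 0.0127  0.     -0.    ]
0.12 [-1.000e-04  2.831e-01  1.790e-02] [ 0.0191  0.     -0.    ]
0.16 [-1.000e-04  3.767e-01  3.150e-02] [ 0.0255  0.     -0.    ]
```

>>> arm_command(
  rows=[
    [[0, 0.0473, 0.0006, 0.0032, 0, 0, -1], [0, 0.0946, 0.0022, 0.0064, 0, 0, -1], [0, 0.142, 0.0047, 0.0095, 0, 0, -1], [0, 0.189, 0.0082, 0.0127, 0, 0, -1], [0, 0.236, 0.0126, 0.0159, 0, 0, -1]],
  ],
)

```text
t: 10.95
eef_pos: [640.1, 148.4, 464.9]
tcp_rot: [-3.04, 0.002, 3.044]
ft_force: [-1.7, -0.4, 6.0]
opening: 0.293
grip_force: 30.0
```

Run:
```python
from h import *
s=state();print({k:np.round(s[k],4) for k in('t','eef_pos','tcp_rot','ft_force','moment','grip_force')})
tilt(np.array([.25,.5,.75,1])*.08)
```

```text
{'t': np.float64(10.95), 'eef_pos': array([640.1273, 148.4307, 464.908 ]), 'tcp_rot': array([-3.0404e+00,  2.0000e-03,  3.0443e+00]), 'ft_force': array([-1.7124, -0.4368,  5.9915]), 'moment': array([-0.1729,  0.6045, -0.1134]), 'grip_force': np.float64(29.9886)}
0.02 [-0.      0.0473  0.0006] [ 0.0032  0.     -0.    ]
0.04 [-0.      0.0946  0.0022] [ 0.0064  0.     -0.    ]
0.06 [-0.      0.1418  0.0047] [ 0.0095  0.     -0.    ]
0.08 [-0.      0.189   0.0082] [ 0.0127  0.     -0.    ]
```

Forces are good, so continue to about 0.18.

>>> arm_command(
  rows=[
    [[0, 0.0473, 0.0006, 0.0032, 0, 0, -1], [0, 0.0946, 0.0022, 0.0064, 0, 0, -1], [0, 0.1418, 0.0047, 0.0095, 0, 0, -1], [0, 0.189, 0.0082, 0.0127, 0, 0, -1], [0, 0.189, 0.0082, 0.0127, 0, 0, -1], [0, 0.189, 0.0082, 0.0127, 0, 0, -1], [0, 0.189, 0.0082, 0.0127, 0, 0, -1], [0, 0.189, 0.0082, 0.0127, 0, 0, -1], [0, 0.189, 0.0082, 0.0127, 0, 0, -1], [0, 0.189, 0.0082, 0.0127, 0, 0, -1]],
  ],
)

```text
t: 11.78
eef_pos: [642.8, 176.2, 460.9]
tcp_rot: [-2.962, 0.002, 3.045]
ft_force: [-1.4, 1.1, 6.4]
opening: 0.299
grip_force: 30.0
```

Run:
```python
from h import *
s=state();print({k:np.round(s[k],4) for k in('t','eef_pos','tcp_rot','ft_force','moment','grip_force')})
R0=R.from_euler('xyz',s['tcp_rot']);g=R.from_rotvec([0,0,0])
# gauge pose: origin 332.8 ahead of tcp; hub, expected projections in each camera
o=s['eef_pos']+R0.apply([0,0,332.8]);hub=s['eef_pos']+R0.apply([0,0,252.8]);print('foot',o.round(1),'hub',hub.round(1))
for n in('side','top','wrist'):
    im,d,c,T=grab(n);np.savez('pics/5'+n,im=im,d=d,T=T)
    low=s['eef_pos']+R0.apply([0,0,296.8])
    X=(np.array([hub,low])-T[:3,3])@T[:3,:3];X=np.c_[X[:,0],-X[:,1],-X[:,2]]
    uv=cv2.projectPoints(X,np.zeros(3),np.zeros(3),np.array(c['camera_matrix'],float),np.array(c['D'],float))[0][:,0];print(n,uv.round(1))
    if n!='top':
        u,v=uv.mean(0).astype(int);cv2.imwrite(f'pics/5{n}.png',cv2.resize(im[max(v-35,0):v+35,max(u-35,0):u+35],(560,560),interpolation=cv2.INTER_CUBIC)[:,:,::-1])
x=np.hstack([cv2.resize(cv2.imread(f'pics/5{n}.png'),(400,400)) for n in('side','wrist')]);cv2.imwrite('pics/5.png',x)
```

```text
{'t': np.float64(11.7833), 'eef_pos': array([642.8222, 176.1767, 460.9167]), 'tcp_rot': array([-2.9617e+00,  2.1000e-03,  3.0445e+00]), 'ft_force': array([-1.4081,  1.0853,  6.3649]), 'moment': array([-0.132 ,  0.5556, -0.059 ]), 'grip_force': np.float64(29.9942)}
foot [637.7 116.8 133.5] hub [639.  131.1 212.2]
side [[245.9 139. ]
 [246.9 153.9]]
top [[199.6 174. ]
 [205.7 178.7]]
wrist [[254.9 207.6]
 [254.7 192.9]]
```

View pics/5.png

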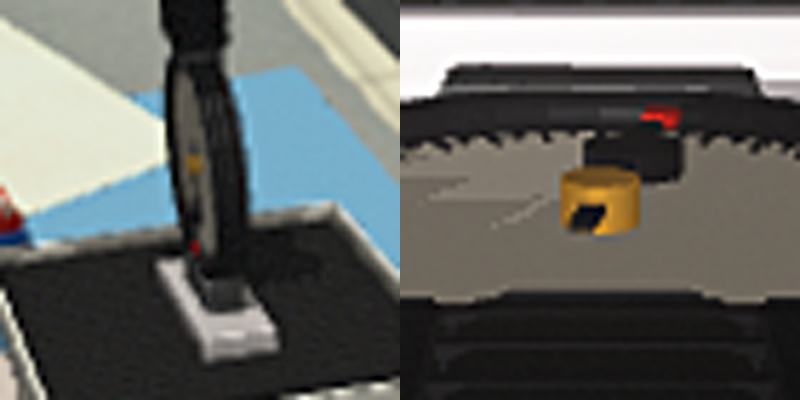

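Crops: in the wrist view (right) the hub is at (600,200), the pointer bob at (633,155) and the red tab at (660,118), just beyond the pointer. The side view (left) shows the foot flat on the platform at (220,310). Now to compute the mark and pointer angles in the tool frame.

```bash
cat > ang.py <<'E'
from h import *
def ang(im,verbose=True):
    c=get_calibration('wrist');Th=np.array(c['hand_eye'])  # camera->tool
    hsv=cv2.cvtColor(im,cv2.COLOR_RGB2HSV).astype(int)
    vv,uu=np.mgrid[0:384,0:512];box=(abs(uu-254)<40)&(vv>165)&(vv<225)
    red=box&((hsv[:,:,0]<6)|(hsv[:,:,0]>172))&(hsv[:,:,1]>130)&(hsv[:,:,2]>90)
    org=box&(hsv[:,:,0]>12)&(hsv[:,:,0]<25)&(hsv[:,:,1]>150)&(hsv[:,:,2]>80)
    out={}
    for n,m,zt in(('red',red,296.),('hub',org,252.8)):
        u,v=uu[m],vv[m];wt=hsv[:,:,1][m]*hsv[:,:,2][m]
        cu,cv=np.average(u,weights=wt),np.average(v,weights=wt)
        o,d=rays(c,Th,[(cu,cv)]);d=d[0]
        p=o+d*((0-o[0])/d[0]); p2=o+d*((zt-o[2])/d[2])
        print(n,m.sum(),round(cu,2),round(cv,2),u.min(),u.max(),v.min(),v.max(),'midplane',p.round(2),'at z',p2.round(2));out[n]=p2
    return out
E
python3 - <<'E'
from ang import *
f=np.load('pics/5wrist.npz');o=ang(f['im'])
print(np.arctan2(o['red'][1]-o['hub'][1],44))
d=f['d'];print(d[180:212:2,250:270:2].round(0).astype(int))
g=cv2.cvtColor(f['im'],cv2.COLOR_RGB2GRAY);print(g[182:206,246:276])
E
```

```text
red 18 264.4 185.08 261 267 184 187 midplane [  0.    9.2 327. ] at z [  6.97   8.15 296.  ]
hub 125 253.96 199.53 247 260 194 205 midplane [  0.    -0.66 275.18] at z [  6.06  -0.7  252.8 ]
0.1986778492986735
[[291 291 292 293 292 291 291 291 291 291]
 [289 289 290 289 289 288 291 289 289 290]
 [290 289 290 289 289 290 284 286 284 289]
 [289 290 291 290 289 289 278 279 283 288]
 [289 289 286 271 270 271 271 289 289 286]
 [283 265 264 264 263 265 265 264 266 265]
 [276 264 260 258 259 259 258 260 261 265]
 [244 245 243 244 253 259 258 261 262 265]
 [239 239 238 239 238 239 259 261 262 262]
 [235 236 236 236 237 240 257 256 257 257]
 [237 237 235 237 238 238 251 251 251 252]
 [232 231 235 236 238 238 246 244 246 245]
 [229 228 238 237 238   0 241 241 240 241]
 [236 235 235 235 235 236 236 236 236 235]
 [232 231 230 231 231 230 231 230 230 230]
 [226 226 226 227 227 226 225 227 227 225]]
[[ 36  37  36  36  35  35  35  35  34  35  36  35  36  36  36  36  36  36
   35  35  35  37  36  35  35  30  27  29  31  29]
 [ 43  41  42  43  42  43  43  42  45  41  42  41  41  42  41  41  45  46
  
[... 2099 characters left out ...]
119 108  90 106 106 107
  105 105 106 106 106 106 104 106 106 105 106 107]
 [104 106 117 139  31  17  17  15   4 145 138 129 119 108  91 106 105 105
  106 105 105 105 105 105 105 106 104 106 105 106]
 [106 108 125  47  19  21  22  15  27 146 138 129 120 106  89 105 105 107
  106 105 105 105 104 105 105 106 105 106 104 106]
 [106 110  95  27  22  25  23   8 116 147 136 130 120 107  89 106 105 104
  105 104 106 105 104 106 103 104 106 105 105 105]
 [107 108  73  30  30  30  20  69 161 147 137 130 121 106  95 106 106 106
  106 106 105 106 105 104 105 105 105 106 104 104]
 [107 108  86  63  71  74  72 169 165 147 132 118 112 106 104 106 106 105
  104 105 105 105 106 106 105 106 106 104 106 104]]
```

Run:
```python
from h import *
c=get_calibration('wrist');Th=np.array(c['hand_eye'])
f=np.load('pics/5wrist.npz');im,d=f['im'],f['d']
hsv=cv2.cvtColor(im,cv2.COLOR_RGB2HSV).astype(int)
for v in range(183,190):
    for u in range(259,270):
        h,s,b=hsv[v,u]
        if (h<8 or h>168) and s>80: 
            p=bydepth(c,Th,[(u,v)],d)[0];print(u,v,im[v,u],d[v,u].round(1),p.round(1),round(np.arctan2(p[1]+.7,p[2]-252.8),3))
# face depth points: dial face x in tool, bottom of rim
for u,v in[(272,195),(240,195),(254,198),(259,192),(259,195),(240,200),(254,184),(262,184),(258,184)]: print(u,v,bydepth(c,Th,[(u,v)],d)[0].round(1))
g=np.load('pics/w3.npz');P,im=g['P'],g['im'];hsv=cv2.cvtColor(im,cv2.COLOR_RGB2HSV).astype(int)
for v in range(222,252):
    for u in range(256,280):
        h,s,b=hsv[v,u]
        if (h<25 or h>168) and s>110 and b>60: print('w3',u,v,im[v,u],P[v,u].round(1)) if (h<8 or h>168 or (u+v)%5==0) else 0
```

```text
262 183 [71 34 35] 288.3 [  7.4   6.3 302.4] 0.14
263 183 [71 36 34] 289.4 [  7.1   7.2 303.6] 0.154
264 183 [72 38 37] 288.7 [  7.3   8.  302.9] 0.173
265 183 [72 35 35] 289.4 [  7.1   8.9 303.5] 0.187
262 184 [110  28  25] 284.3 [  7.4   6.2 298.3] 0.15
263 184 [109  27  23] 285.3 [  7.2   7.1 299.4] 0.165
264 184 [108  27  24] 285.8 [  7.1   7.9 299.8] 0.182
265 184 [109  26  24] 284.3 [  7.4   8.7 298.3] 0.204
266 184 [115  26  23] 284.3 [  7.4   9.6 298.4] 0.222
267 184 [105  26  23] 286.3 [  7.   10.5 300.3] 0.232
268 184 [50 33 33] 288.9 [  6.4  11.5 302.9] 0.239
261 185 [202  50  45] 281.9 [  7.1   5.3 295.8] 0.138
262 185 [255  44  35] 281.6 [  7.1   6.1 295.5] 0.158
263 185 [221  38  34] 283.5 [  6.7   7.  297.4] 0.171
264 185 [255  41  31] 282.5 [  6.9   7.8 296.4] 0.193
265 185 [181  34  29] 282.3 [  7.    8.7 296.2] 0.212
266 185 [170  33  28] 282.1 [  7.    9.5 296. ] 0.232
267 185 [131  29  25] 283.2 [  6.8  10.4 297.1] 0.245
268 185 [55 36 34] 287.2 [  5.9  11.4 301. ] 0.246
264 186 [50 31 31] 279.0 [  6.9   7.7 292.8] 0.208
265 186 [192  33  28] 283.5 [  5.9   8.7 29
[... 654 characters left out ...]
.3   36. ]
w3 269 228 [105  16  17] [ 593.  -207.2   36.9]
w3 270 228 [104  15  17] [ 593.5 -206.1   35.8]
w3 271 228 [106  17  19] [ 593.5 -205.    36.2]
w3 270 229 [79 36 33] [ 594.2 -206.3   37. ]
w3 271 229 [82 37 36] [ 594.  -205.2   38. ]
w3 261 239 [62 46 23] [ 589.8 -216.6   74.7]
w3 258 242 [74 52 26] [ 589.6 -219.6   82. ]
w3 263 242 [69 47 21] [ 589.5 -214.8   83.4]
w3 262 243 [123  84  28] [ 589.5 -215.8   85.8]
w3 267 243 [79 54 21] [ 591.5 -211.1   82.1]
w3 261 244 [99 69 26] [ 591.  -216.9   84.4]
w3 266 244 [94 64 21] [ 592.1 -212.2   82.9]
w3 260 245 [97 67 25] [ 592.4 -218.    83.1]
w3 265 245 [105  72  25] [ 592.6 -213.2   84.1]
w3 259 246 [87 60 21] [ 593.1 -219.    83.8]
```

The mark is at about 0.197 rad, with its full tab width visible in row 185. The gauge is now at 0.180, so tilt 0.017 more.

Run:
```python
from h import *
tilt([0.009,0.017])
```

```text
0.009 [-0.      0.0213  0.0002] [ 0.0014  0.     -0.    ]
0.017 [-0.      0.0402  0.0005] [ 0.0027  0.     -0.    ]
```

>>> arm_command(
  rows=[
    [[0, 0.0213, 0.0002, 0.0014, 0, 0, -1], [0, 0.0402, 0.0005, 0.0027, 0, 0, -1], [0, 0.0402, 0.0005, 0.0027, 0, 0, -1], [0, 0.0402, 0.0005, 0.0027, 0, 0, -1], [0, 0.0402, 0.0005, 0.0027, 0, 0, -1], [0, 0.0402, 0.0005, 0.0027, 0, 0, -1], [0, 0.0402, 0.0005, 0.0027, 0, 0, -1], [0, 0.0402, 0.0005, 0.0027, 0, 0, -1], [0, 0.0402, 0.0005, 0.0027, 0, 0, -1], [0, 0.0402, 0.0005, 0.0027, 0, 0, -1]],
  ],
)

```text
t: 12.77
eef_pos: [643.4, 182.1, 459.8]
tcp_rot: [-2.945, 0.002, 3.045]
ft_force: [-1.4, -0.0, 6.4]
opening: 0.293
grip_force: 30.0
```

Run:
```python
from h import *
s=state();print({k:np.round(s[k],4) for k in('t','eef_pos','tcp_rot','ft_force','moment','grip_force')})
w=grab('wrist')[0];hsv=cv2.cvtColor(w,cv2.COLOR_RGB2HSV).astype(int)
for v in range(182,190): print(v,w[v,256:272,0])
g=cv2.cvtColor(w,cv2.COLOR_RGB2GRAY)
for v in range(188,197,2): print(v,g[v,246:274])
for n in('side','top'):
    a,d,c,T=grab(n);vv,uu=np.mgrid[0:384,0:512];uv=np.c_[uu.ravel(),vv.ravel()]
    o,dr=rays(c,T,uv);P=(o+dr*d.ravel()[:,None]).reshape(384,512,3)
    L=(P-H)@np.c_[AX,[-AX[1],AX[0],0],[0,0,1]]
    m=(abs(L[:,:,0])<85)&(abs(L[:,:,1])<100)&((abs(L[:,:,0])>28))&(abs(L[:,:,2]-22+0.2*L[:,:,1])<8)
    q=L[m]
    for _ in range(3):
        A=np.c_[q[:,:2],np.ones(len(q))];k=np.linalg.lstsq(A,q[:,2],rcond=None)[0];q=q[abs(A@k-q[:,2])<3]
    print(n,len(q),'plat slope x,y',k.round(4),'tilt',np.arctan(k[1]))
    m=(abs(L[:,:,0])<25)&(abs(L[:,:,1]-5)<60)&(cv2.cvtColor(a,cv2.COLOR_RGB2GRAY)>120)&(L[:,:,2]>25)&(L[:,:,2]<52);q=L[m]
    if len(q)>20: 
        k=np.linalg.lstsq(np.c_[q[:,:2],np.ones(len(q))],q[:,2],rcond=None)[0];print(' foot',len(q),k.round(3),cv2.minAreaRect(q[:,:2].astype(np.float32)))
    if n=='top': cv2.imwrite('pics/t6.png',cv2.resize(a[130:280,150:290],None,fx=4,fy=4,interpolation=cv2.INTER_CUBIC)[:,:,::-1])
x=cv2.resize(w[165:215,214:294],(800,500),interpolation=cv2.INTER_CUBIC);cv2.imwrite('pics/w6.png',x[:,:,::-1])
```

```text
{'t': np.float64(12.7667), 'eef_pos': array([643.3891, 182.0543, 459.8019]), 'tcp_rot': array([-2.9448e+00,  2.2000e-03,  3.0446e+00]), 'ft_force': array([-1.417 , -0.0312,  6.3535]), 'moment': array([-0.0826,  0.489 , -0.0612]), 'grip_force': np.float64(29.9944)}
182 [37 36 35 37 35 34 33 31 32 31 32 35 35 35 36 34]
183 [43 44 44 42 40 35 72 71 72 70 48 47 36 39 39 40]
184 [ 74  73  73  68  62  63 107 106 105 103 106 113  73  61  61  59]
185 [ 61  65  65  64  49 255 255 219 255 255 255 185  58  36  36  35]
186 [ 42  41  42  39  32 105  38  20  31  47 198 152  39  31  36  34]
187 [31 29 28 32 32 26 22 22 19 14 98 96 28 25 28 28]
188 [75 78 33 54 30 30 30 30 26 72 72 69 24 61 67 71]
189 [ 29  31  30  32  32  30  31  31  29  29  26  28  43 126 128  70]
188 [138 140  76  44 135 142 151  40  24  69  71  74  31  50  29  29  30  29
  27  71  71  69  26  59  64  68  27  20]
190 [126 125 125 126 131  71  24  24  27  27  29  28  29  28  29  29  30  29
  28  28  28  25  19  84 116  86  57 109]
192 [125 123 124 124 134  75  34  38  40  44  32  29  34  32  32  33  29  34
  31  32  32  30  20  82 111 107 107 106]
194 [126 127 130 105 105  67  66  71  72  68  69  51  32  26  29  34  34  32
  32  31  30  27  17  79 109 108 105 105]
196 [126  99  73  75  75  76  78  78  80  80  80  79  82  81  95  33  24  23
  20  15  33  54 113 111 108 106 106 106]
side 1083 plat slope x,y [-2.30000e-03 -1.99700e-01  2.31042e+01] tilt -0.1970823873324778
 foot 121 [ 1.9000e-02 -1.4800e-01  3.4579e+01] ((1.5390548706054688, -0.00146484375), (99.33831024169922, 34.6563835144043), 89.92466735839844)
top 2428 plat slope x,y [ 1.30000e-03 -2.02500e-01  2.18651e+01] tilt -0.1997565470362029
 foot 200 [ 9.0000e-03 -1.9100e-01  3.4132e+01] ((0.4676980972290039, 1.805938720703125), (33.84504318237305, 95.27021789550781), 2.295151710510254)
```

View pics/w6.png

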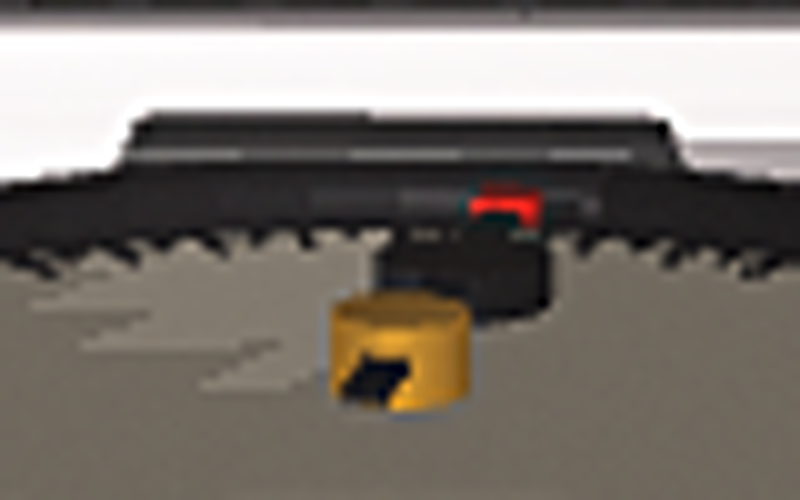

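The wrist crop shows the black pointer tip at (495,215) in front of the red tab, which spans 468–540. The tip is about 0.5–0.7 px short of the tab's centre, around 0.01 rad. Foot and platform tilts agree (0.197–0.200). One last nudge of 0.008.

>>> arm_command(
  rows=[
    [[0, 0.0095, 0.0001, 0.0006, 0, 0, -1], [0, 0.019, 0.0002, 0.0013, 0, 0, -1], [0, 0.019, 0.0002, 0.0013, 0, 0, -1], [0, 0.019, 0.0002, 0.0013, 0, 0, -1], [0, 0.019, 0.0002, 0.0013, 0, 0, -1], [0, 0.019, 0.0002, 0.0013, 0, 0, -1], [0, 0.019, 0.0002, 0.0013, 0, 0, -1], [0, 0.019, 0.0002, 0.0013, 0, 0, -1], [0, 0.019, 0.0002, 0.0013, 0, 0, -1], [0, 0.019, 0.0002, 0.0013, 0, 0, -1]],
  ],
)

```text
t: 13.75
eef_pos: [643.7, 184.8, 459.2]
tcp_rot: [-2.937, 0.002, 3.045]
ft_force: [-1.7, 0.1, 6.9]
opening: 0.294
grip_force: 30.0
```

Run:
```python
from h import *
s=state();print({k:np.round(s[k],4) for k in('t','eef_pos','tcp_rot','ft_force','moment','grip_force')})
w=grab('wrist')[0]
for v in range(183,190): print(v,w[v,256:272,0])
a=cv2.resize(grab('top')[0][200:290,150:260],(550,450),interpolation=cv2.INTER_CUBIC);cv2.imwrite('pics/t7.png',a[:,:,::-1])
```

```text
{'t': np.float64(13.75), 'eef_pos': array([643.6717, 184.8333, 459.1897]), 'tcp_rot': array([-2.9367e+00,  2.1000e-03,  3.0445e+00]), 'ft_force': array([-1.6512,  0.0891,  6.9361]), 'moment': array([-0.1084,  0.508 , -0.0379]), 'grip_force': np.float64(29.9944)}
183 [45 43 43 42 41 35 70 72 72 69 48 51 36 38 40 40]
184 [ 74  72  72  68  58  59 104 107 104 105 107 113  72  61  61  59]
185 [ 62  63  62  59  44 255 255 228 255 255 255 184  57  45  40  34]
186 [ 41  41  41  39  23 255 125  22  29  18 255 158  37  30  36  36]
187 [ 30  27  33  30  27  42  18  19  18   4 190 103  26  24  28  29]
188 [75 88 34 52 52 28 28 30 28 41 72 68 24 63 67 71]
189 [ 31  31  29  32  31  31  30  29  30  26  26  27  41 129 131  71]
```

View pics/t7.png

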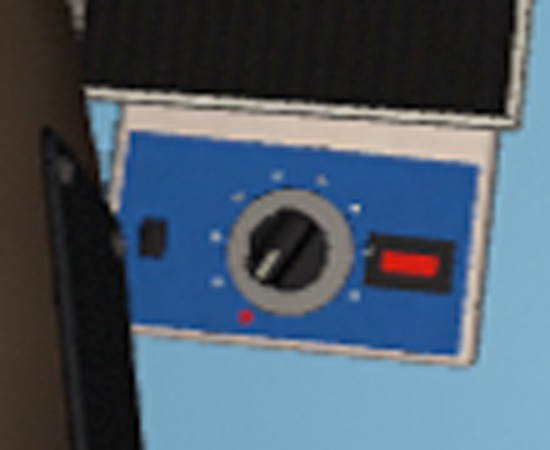

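The tip now sits centred on the tab, with 1.4 px of red to its left and 1.7 px to its right. The knob line at (268,262) points to the red dot at (246,317). I'm handing in.

```bash
python3 -c "
from cell import *
print(job_done())"
```

```text
the job is handed in; nothing more can be done
None
```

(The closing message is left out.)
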